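# Take the food holder off the vegetable slicer for washing

### The arm

A 7-joint arm with a two-finger parallel gripper is mounted at the origin on the work surface; the furniture and walls round the work are solid. World frame = base frame: x ahead of the robot, y to its left, z up, the work surface at z = 0. Lengths are in m, angles in rad, forces in N, time in s.
With the tool pointing down it reaches from about 0.4 to 0.875 m from the base axis. Payload 19.3 kg.
Tool frame: the origin (TCP) lies midway between the tips of the shut fingers; the grasp point (between the pads) lies 19 mm behind it; x points along the fingers, y is the direction in which the jaws open and shut, and the axes are right-handed (so a half turn about x gives the same grasp; the last joint's range is limited). The gripper opens to 85 mm and grips with 20 to 120 N. Pads are 22 mm wide; open, the fingers measure 114 mm over their backs; the gripper's body (76 mm by 85 mm) begins 54 mm behind the grasp point. The pads swing forward as they close: fully open they stand 13 mm farther back than shut.
Start: joints at [-1.214, 0.521, -0.036, 1.599, 0.021, 1.021, -0.113], TCP at [0.259, 0.569, 0.231] pointing down, gripper open.
Joint ranges: [-2.91, 2.91], [-0.3, 2.13], [-1.5, 1.42], [0.17, 2.43], [-1.26, 4.41], [0.16, 1.93], [-2.52, 2.52]. Speed limits (rad/s): [1.89, 1.89, 2.39, 2.39, 3.01, 3.01, 3.01].

### API

Orientations are given as [roll, pitch, yaw] about the fixed x, y, z axes, in that order (R = Rz(yaw) Ry(pitch) Rx(roll)).
In Python, from workcell import telemetry, vision, workorder gives the robot as it stands. The module is installed in compiled form; this text tells all that it offers.
- The arm moves only by the tool play_rows, never from a script. Its argument "deltas" is a list of rows, each a list of 7 numbers: the shift along the world's x, y, z in mm, then the turn, a rotation vector about the world's x, y, z in degrees, then the finger opening in mm, from 0 to 85.4. In form: [[x, y, z, wx, wy, wz, jaw], ...]. A call has 1 to 8 rows; each row shifts and turns the commanded pose from where the row before left it; what a row does not reach is not made up. A row lasts 1/8 s, in which the tool goes at most 62.5 mm and 10.7 degrees, less where a joint would pass 70% of its speed; a pose out of reach is approached as far as the arm can. A call with a gripper value outside its range is refused whole. The fingers move at their own pace and stop on an object; "grip_force" is the grip in N (left out, the last holds). Time passes only in rows, so rows that do not move let the fingers close. It gives the time, the measured TCP pose, the force and the opening at its end, in the units of the state.
- telemetry.observe(): the state, without advancing time (a new reading comes with each control period).
- vision.grab_frame(name): name is "scene" or "top" or "wrist"; returns the picture (384x512x3 uint8, red, green, blue); there is no depth.
- vision.camera_info(name): a dict with "mtx" (3x3 intrinsics, pixels), "k1" (the pictures are not rectified: a ray, as slopes to the right and down, at radius r is drawn at 1 + k1 r^2 times it, then the intrinsics apply), "rvec" (rotation vector, rad) and "tvec" (3), from world to camera coordinates, as OpenCV has them. Camera axes: x right, y down, z forward; pixel columns grow to the right and rows downward; lengths in m; the calibration is good to about 2 mm. A picture is of the moment at which its call begins: read the wrist's pose just before it. camera_info takes no time and is no camera call; for the wrist camera it gives the pose at the moment of the call.
- workorder.job_done(): hands the job in, once; it reports no verdict.
The state is a dict: "clock": time; "qpos": joint angles; "qd": joint speeds; "joint_efforts": joint torques, N m; "position": TCP position; "tool_rot": TCP orientation; "force": force on the tool from outside, world axes, zero at the start; "moment": the same for the moment, N m; "grip_width": finger opening in m.
Only numpy, scipy, OpenCV 4.12 (cv2) and the standard library are available. Lean on these libraries where they do the work, as an engineer would, in place of code of your own. Each camera call takes 0.05 s, during which the arm holds its last target. There are 200 camera calls.

### The job

The vegetable slicer has been used and its food holder must be washed. Swing the slicer's stop bar up and over to open the top of the track, slide the food holder up the sloping deck until it is clear of the steel lips, lift it off there without forcing it, and set it down gently in the white tray, standing flat on its base beside the bowl. Leave the bowl, the bottles and the spice jar where they stand, and let go of everything at the end.

Things in the scene. Friction and masses are not known exactly. Their poses are not given: they have to be found in the camera images.
- slicer_deck (a point): Fixed white vegetable slicer; deck 300 x 122 mm sloping at 28 degrees. Middle of the deck's running surface, 102 mm above the table. Axes: x up the slope (roughly towards the robot), y to the left of one looking up the slope, z square out of the deck (leans away from the robot). Deck x -150 to +150, then a black loop to +184; a dial at the -y side
- track_exit (a point): Point on the slicer's running surface at x +100, y 0 (mm, deck frame; same axes), middle of the open part of the track. Steel lips overhang the track on both sides (beyond 38 mm from the middle, 7.5 to 11 mm above the surface) from x -149 to +56 only; above that just side walls 7.5 mm high, 105 mm apart inside. A holder centred here lifts straight out along z
- stop_tab (a point): Red tab at the free -y end of the steel stop bar: 9 mm thick along deck x, 18 mm wide along the bar, 27 mm proud of it; point 20 mm above the bar's middle, 10 mm below the tab's top. Bar down: at x +56, y -26, z +36 mm of the deck frame, axes as the deck's (they turn with the bar). Bar is 124 x 9 x 7 mm and lies across on top of the lips, blocking the holder
- stop_bar (a joint): Stop bar angle, rad: 0 across the track (shut), growing as the tab end swings up and over to +y, to a stop at 2.4 (well past upright); open above 1.8. Its pin runs parallel to deck x through y +66, z +16 mm of the deck frame, 94 mm from the tab's point; the holder cannot push it open. Light friction (0.02 N m); stays open past upright
- holder_grip (a point): Black food holder, loose, 0.10 to 0.20 kg. Middle of its upright cross grip: 14 mm thick along x, 60 mm wide along y, reaching from 24 to 63 mm above the holder's underside; this point 46 mm above it. Axes: on the slicer the deck's (x up the slope, z square out of the deck). Take it square to the deck, closing along x
- holder_base (a point): Centre of the food holder's underside, axes as the grip's. Base plate 60 (x) x 100 (y) x 5 mm runs under the lips with 2.5 mm play above and each side; body over it 50 x 64 mm, to 24 mm high, passes between them. Starts at deck x -65 to -15 mm, kept there by friction. Clear of the lips beyond deck x +86; room up to +118
- tray_floor (a point): Fixed white washing-up tray. Middle of its inner floor, 4 mm above the table; x across (floor 154 mm wide), y along (244 mm long, +y end far from the robot); rim 20 mm above the table. The bowl stands in the -y half; the +y half is free for the holder
- bowl_centre (a point): White foam bowl, loose, 106 mm across the rim, 51 mm high, standing in the tray; leave it there. Its centre, 25 mm above its foot
- water_bottle_centre (a point): Clear water bottle with a pale cap, 59 mm across, 182 mm tall, loose on the table; leave it. On its axis, 90 mm up
- sauce_bottle_centre (a point): Brown squeeze bottle with a brown cap, 42 x 55 mm, 141 mm tall, loose on the table; leave it. On its axis, 70 mm up
- spice_jar_centre (a point): Spice jar with a dark label and black lid, 41 mm across, 105 mm tall, loose on the table; leave it. On its axis, 52 mm up
There are look-alikes about, which are no part of the job. Leave any blue look-alike of the part that bears holder_grip alone.

How it is judged:
On the way, in this order (a step that is already met when the one before it is completed fails the run):
1. the stop bar is swung up and over, past 1.8 rad (value of joint stop_bar above 1.8 rad), for 0.1 s.
2. the food holder has been slid up the deck until its base plate is clear of the lips (its base point beyond 85 mm up the deck), still lying on the deck (x of holder_base in the frame of slicer_deck between 0.085 and 0.14 m and z of holder_base in the frame of slicer_deck between -0.004 and 0.012 m), for 0.1 s.
At the end, for the whole second after the job is handed in: The food holder stands flat on its base (within 0.08 rad, underside within 6 mm of the tray's floor) inside the tray's rim, resting on the tray, released (x of holder_base in the frame of tray_floor between -0.08 and 0.08 m and y of holder_base in the frame of tray_floor between -0.125 and 0.125 m and z of holder_base in the frame of tray_floor between -0.004 and 0.006 m and angle between holder_base's own z axis and vertical below 0.08 rad and contact force between food_holder and tray above 0.3 N); the robot touches nothing.
It fails at once if the holder is forced: more than 100 N between it and the slicer (contact force between food_holder and slicer above 100 N).
It fails at once if the holder is dropped into the tray: faster than 0.35 m/s within 25 mm of the tray's floor (x of holder_base in the frame of tray_floor between -0.1 and 0.1 m and y of holder_base in the frame of tray_floor between -0.14 and 0.14 m and z of holder_base in the frame of tray_floor below 0.025 m and linear speed of food_holder above 0.35 m/s).
It fails at once if the bowl is shifted more than 20 mm (distance of bowl_centre from where it was at the start of the episode above 0.02 m).
It fails at once if a bottle or the spice jar is shifted or tipped by more than 20 mm (distance of any of water_bottle_centre, sauce_bottle_centre, spice_jar_centre from where it was at the start of the episode above 0.02 m).
It also fails if it takes over 56 s, if anything falls off the work surface, if the arm or the gripper's body presses on something with over 40 N, if the wrist force passes 120 N, or if a joint passes its speed limit or range.

## Working session

There is one attempt and no reset: what is moved stays moved. The work goes in short steps, Python scripts to look and compute and a tool call to move; the robot and the scene stay as the last step left them, time stands still between calls to the robot, and variables do not carry over. Pictures are saved under pics/ and viewed, about 8 in all and at most 12, crops included, and the job is handed in when it is done.

Besides the shell and the picture viewer there is one more tool, called after ">>>" by a JSON object that holds its "api" and its "payload", one argument or row to a line. play_rows: Moves the arm, as the interface text tells. Its arguments: {"type":"object","properties":{"deltas":{"type":"array","items":{"type":"array","items":{"type":"number"}}},"grip_force":{"type":"number"}},"required":["deltas"]}

```bash
mkdir -p pics
cat > h.py <<'E'
import numpy as np, cv2
from workcell import telemetry, vision, workorder
def cam(n):
    c=vision.camera_info(n); return np.array(c["mtx"],float),c["k1"],cv2.Rodrigues(np.array(c["rvec"],float))[0],np.array(c["tvec"],float).ravel()
def ray(c,px):
    K,k,R,t=c
    p=cv2.undistortPoints(np.array(px,float).reshape(-1,1,2),K,np.array([k,0,0,0,0.]))[:,0]
    d=np.c_[p,np.ones(len(p))]@R; return -R.T@t,d
def plane(c,px,z):
    o,d=ray(c,px); return o+d*((z-o[2])/d[:,2])[:,None]
def proj(c,P):
    K,k,R,t=c
    return cv2.projectPoints(np.array(P,float).reshape(-1,3),cv2.Rodrigues(R)[0],t,K,np.array([k,0,0,0,0.]))[0][:,0]
def tri(c1,p1,c2,p2):
    o1,d1=ray(c1,p1);o2,d2=ray(c2,p2);out=[]
    for a,b in zip(d1,d2):
        A=np.c_[a,-b];s=np.linalg.lstsq(A,o2-o1,rcond=None)[0]
        out.append(np.r_[(o1+a*s[0]+o2+b*s[1])/2,np.linalg.norm(o1+a*s[0]-o2-b*s[1])])
    return np.array(out)
def grab(n,f):
    c=cam(n);i=vision.grab_frame(n);cv2.imwrite(f"pics/{f}.png",cv2.cvtColor(i,cv2.COLOR_RGB2BGR));return c,i
E
python3 - <<'E'
from h import *
np.set_printoptions(precision=3,suppress=True)
print(telemetry.observe())
ims=[]
for n in("scene","top"):
    c,i=grab(n,n+"0");ims.append(i);print(n,c[1],c[0][0],-c[2].T@c[3],c[2][2])
for n,i in zip(("scene","top"),ims): cv2.imwrite(f"pics/{n}0b.png",cv2.resize(i,(800,600),interpolation=cv2.INTER_CUBIC)[:,:,::-1])
E
```

```text
{'clock': 0.0, 'qpos': array([-1.214,  0.522, -0.036,  1.6  ,  0.021,  1.021, -0.113]), 'qd': array([ 0.002,  0.002, -0.001,  0.001, -0.001, -0.002,  0.001]), 'joint_efforts': array([ -0.001, -92.71 ,   1.979, -36.994,   0.018,   0.008,   0.   ]), 'position': array([0.259, 0.569, 0.231]), 'tool_rot': array([-1.482,  1.57 , -1.909]), 'force': array([-0.96 ,  0.412,  0.492]), 'moment': array([-0.024, -0.049,  0.   ]), 'grip_width': 0.08528501597711881}
scene -0.14121084751794388 [408.861   0.    253.655] [-0.042  0.968  0.788] [ 0.468 -0.634 -0.616]
top -0.010163408710053109 [373.595   0.    257.395] [0.306 0.247 0.966] [ 0.196  0.013 -0.981]
```

View pics/scene0b.png

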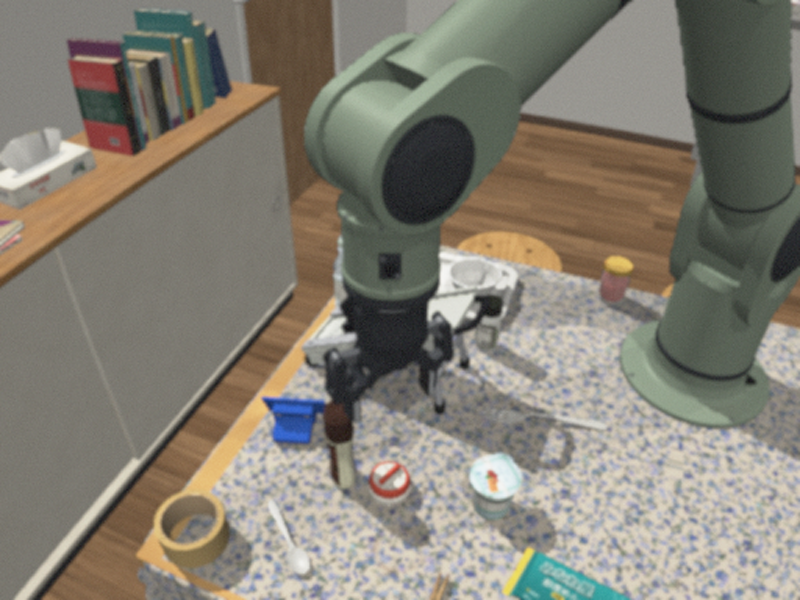

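View pics/top0b.png

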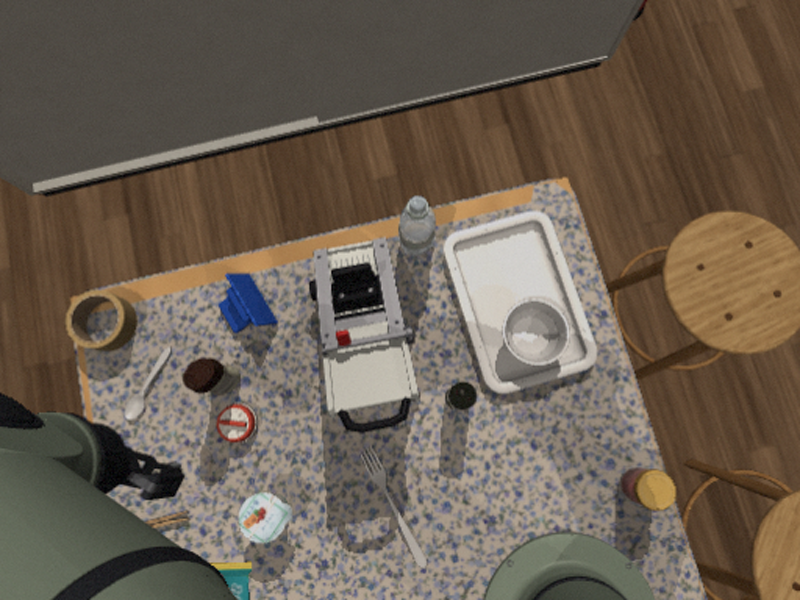

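The scene view has the slicer hidden behind the arm, while the top view shows everything. In the 800-px top picture the slicer is at about (365,330), the red tab at (343,338), the holder at (357,290), the tray at (520,300) and the bowl at (536,332). The water bottle is at (417,225), the spice jar at (461,396) and the sauce bottle at (204,376). The blue look-alike is at (247,303). I'll zoom in for exact pixels.

Run:
```python
import cv2
i=cv2.imread("pics/top0.png")[125:285,190:390]
cv2.imwrite("pics/crop.png",cv2.resize(i,(800,640),interpolation=cv2.INTER_CUBIC)[:600])
```

```text
(no output)
```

View pics/crop.png

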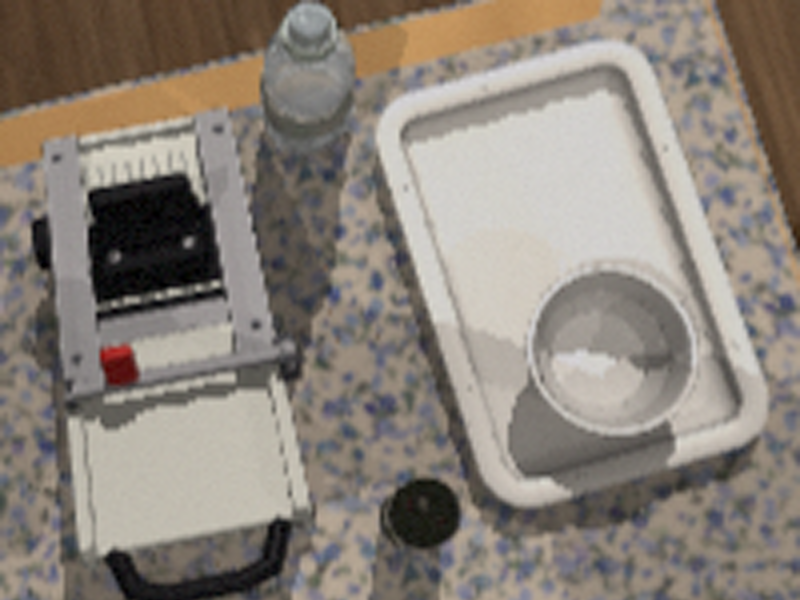

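The crop (4x, offset 190,125) shows the slicer corners at (42,145), (225,110), (75,557) and (313,520). The tab is at about (118,362). The tray's outer edges are clear, and the free half of the tray is at the top.

```bash
cat >> h.py <<'E'
A=np.deg2rad(28)
def deckR(psi):
    c,s=np.cos(psi),np.sin(psi)
    x=np.array([np.cos(A)*c,np.cos(A)*s,np.sin(A)]);z=np.array([-np.sin(A)*c,-np.sin(A)*s,np.cos(A)])
    return np.c_[x,np.cross(z,x),z]
def deck(p,P): return np.array([p[0],p[1],.102])+np.atleast_2d(P)@deckR(p[2]).T
E
python3 - <<'E'
from h import *
from scipy.optimize import least_squares
np.set_printoptions(precision=4,suppress=True)
c=cam("top"); f=lambda l:(np.array(l,float)+.5)/4-.5+[190,125]
P=np.array([[-149,61,11],[-149,-61,11],[150,-61,7.5],[150,61,7.5]])/1e3
px=f([[225,110],[42,145],[75,557],[313,520]])
g=plane(c,px,.102).mean(0);print(g)
r=least_squares(lambda p:(proj(c,deck(p,P))-px).ravel(),[g[0],g[1],3.0]);p=r.x
print("deck",p,np.degrees(p[2]),r.fun.reshape(-1,2)); print(deckR(p[2]))
print("tab pred",(proj(c,deck(p,[[.056,-.026,.046],[.056,-.026,.036]]))-[190,125])*4)
# holder: grip top px, back edges
print("grip tops")
for hx in(-.065,-.04,-.015): print(hx,((proj(c,deck(p,[[hx+.03,-.03,.005],[hx+.025,-.03,.024],[hx,-.03,.063],[hx,.03,.063]]))-[190,125])*4).round())
L=[[(380,140),(472,470)],[(420,88),(610,42)],[(655,80),(768,390)],[(520,505),(740,445)]]
W=[plane(c,f(l),.02)[:,:2] for l in L]
def X(a,b): s=np.linalg.solve(np.c_[a[1]-a[0],b[0]-b[1]],b[0]-a[0]); return a[0]+s[0]*(a[1]-a[0])
C=np.array([X(W[k],W[(k+1)%4]) for k in range(4)]);print("tray corners",C,"ctr",C.mean(0),[np.linalg.norm(C[k]-C[k-1]) for k in range(4)])
print("tray axis",np.degrees(np.arctan2(*( (C[0]+C[1]-C[2]-C[3])[::-1]))))
e=C[0]-C[3];print(np.degrees(np.arctan2(e[1],e[0])))
print("bowl",plane(c,f([[612,350]]),.055),"jar",plane(c,f([[424,513]]),.105),"water",plane(c,f([[310,22]]),.182),"sauce",plane(c,np.array([[204,376]])*.64,.141))
print("heights corners up",deck(p,P))
print("tabpt,exit",deck(p,[[.056,-.026,.036],[.1,0,0],[-.04,0,.046]]))
E
```

```text
[0.4455 0.3219 0.102 ]
deck [0.4496 0.3219 3.3416] 191.4607832534595 [[ 0.8101  0.7383]
 [-0.1269  0.4648]
 [ 0.555   0.371 ]
 [-1.1044 -1.2778]]
[[-0.8653  0.1987  0.4601]
 [-0.1754 -0.9801  0.0933]
 [ 0.4695  0.      0.8829]]
tab pred [[112.8041 357.256 ]
 [116.0476 367.9561]]
grip tops
-0.065 [[105. 277.]
 [ 98. 251.]
 [ 82. 176.]
 [184. 157.]]
-0.04 [[108. 310.]
 [102. 283.]
 [ 85. 207.]
 [189. 188.]]
-0.015 [[112. 343.]
 [105. 317.]
 [ 89. 240.]
 [195. 221.]]
tray corners [[ 0.6124  0.1975]
 [ 0.6602  0.0183]
 [ 0.3969 -0.0645]
 [ 0.3432  0.1245]] ctr [0.5032 0.069 ] [np.float64(0.2789474334818642), np.float64(0.18546237680202887), np.float64(0.27600701346033774), np.float64(0.1965454295303672)]
tray axis 16.317710499944745
15.174394176368875
bowl [[0.443  0.0497 0.055 ]] jar [[0.3403 0.1699 0.105 ]] water [[0.6048 0.2388 0.182 ]] sauce [[0.3596 0.5367 0.141 ]]
heights corners up [[0.5957 0.2893 0.0418]
 [0.5715 0.4089 0.0418]
 [0.3112 0.3561 0.179 ]
 [0.3354 0.2365 0.179 ]]
tabpt,exit [[0.4126 0.3409 0.1601]
 [0.3631 0.3044 0.1489]
 [0.5054 0.3332 0.1238]]
```

```bash
cat >> h.py <<'E'
from scipy.spatial.transform import Rotation as Ro
DP=[.4496,.3219,3.3416]
def state(): s=telemetry.observe(); return s,np.array(s["position"]),Ro.from_euler("xyz",s["tool_rot"])
def to(tcp,R):
    s,p,r=state(); d=(np.asarray(tcp).ravel()-p)*1e3; v=np.degrees((R*r.inv()).as_rotvec())
    return d.round(1),v.round(1)
def gR(dp=DP,sgn=1):
    D=deckR(dp[2]);x=-D[:,2];y=sgn*D[:,0];return Ro.from_matrix(np.c_[x,y,np.cross(x,y)])
E
python3 - <<'E'
from h import *
np.set_printoptions(precision=4,suppress=True)
for s in(1,-1):print(to(deck(DP,[[.056,-.026,.15]]),gR(sgn=s)), gR(sgn=s).as_matrix())
print(deckR(DP[2])*1e3)
s,p,r=state();print(r.as_matrix())
E
```

```text
(array([ 206.3, -217.1,   29.9]), array([ 27. ,  21.5, 122.9])) [[-0.4601 -0.8653 -0.1987]
 [-0.0933 -0.1754  0.9801]
 [-0.8829  0.4695 -0.    ]]
(array([ 206.3, -217.1,   29.9]), array([-18. ,  22.7, -53. ])) [[-0.4601  0.8653  0.1987]
 [-0.0933  0.1754 -0.9801]
 [-0.8829 -0.4695  0.    ]]
[[-865.3461  198.6765  460.1127]
 [-175.421  -980.0651   93.273 ]
 [ 469.4716   -0.      882.9476]]
[[-0.0003  0.414   0.9103]
 [-0.0009  0.9103 -0.414 ]
 [-1.     -0.0009  0.0001]]
```

>>> {"api": "play_rows", "payload": {
  "deltas": [
    [10, -10, 20, -2.2, 2.8, -6.6, 60],
    [28, -30, 10, -2.2, 2.8, -6.6, 60],
    [28, -30, 0, -2.2, 2.8, -6.6, 60],
    [28, -30, 0, -2.3, 2.9, -6.6, 50],
    [28, -30, 0, -2.3, 2.9, -6.6, 45],
    [28, -30, 0, -2.3, 2.9, -6.6, 45],
    [28, -30, 0, -2.3, 2.8, -6.7, 45],
    [28, -27, 0, -2.2, 2.8, -6.7, 45]
  ]
}}

```text
clock: 1.1
position: [0.4655, 0.3509, 0.2611]
tool_rot: [-1.57, 1.081, -2.945]
force: [0.1, 0.1, 0.6]
grip_width: 0.0451
```

Run:
```python
from h import *
np.set_printoptions(precision=4,suppress=True)
s,p,r=state();print(s["qpos"],p,to(deck(DP,[[.056,-.026,.15]]),gR(sgn=-1)))
```

```text
[-0.7413  0.7065  0.1902  1.3119 -0.294   1.6005 -0.3099] [0.4655 0.3509 0.2611] (array([-0.5,  0.6, -0.4]), array([ 0. , -0. ,  0.2]))
```

Run:
```python
from h import *
c,i=grab("wrist","w1")
cv2.imwrite("pics/w1b.png",cv2.resize(i,(800,600),interpolation=cv2.INTER_CUBIC)[:,:,::-1])
np.set_printoptions(precision=3,suppress=True)
print(-c[2].T@c[3],c[2][2])
for P in([.056,-.026,.036],[.056,-.026,.046],[.150,-.061,.0075],[.150,.061,.0075],[-.05,0,.063],[.056,-.0525,.011],[.056,.0525,.011]): print(P,proj(c,deck(DP,[P]))[0]*800/512)
```

```text
[0.517 0.433 0.388] [-0.391 -0.359 -0.848]
[0.056, -0.026, 0.036] [400.028 283.435]
[0.056, -0.026, 0.046] [400.078 288.743]
[0.15, -0.061, 0.0075] [227.897 208.807]
[0.15, 0.061, 0.0075] [246.668 409.262]
[-0.05, 0, 0.063] [622.64  350.023]
[0.056, -0.0525, 0.011] [399.748 224.258]
[0.056, 0.0525, 0.011] [400.364 399.239]
```

View pics/w1b.png

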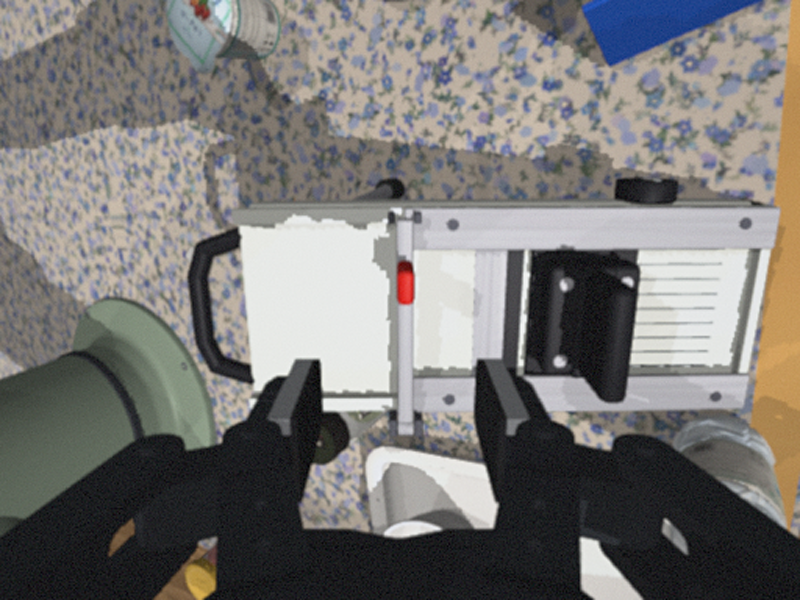

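The wrist view shows the tab at (405,283), the bar from (402,212) to (407,433), the lip ends at (778,207) and (750,410), the deck's upper corners at (238,208) and (252,402), and the holder grip at about (615,330). I'll refine the deck pose from these.

Run:
```python
from h import *
from scipy.optimize import least_squares
np.set_printoptions(precision=4,suppress=True)
c=cam("wrist");ct=cam("top")
P=np.array([[-149,-61,11],[-149,61,11],[150,-61,7.5],[56,-26,46],[56,-58,19],[56,66,19]])/1e3
px=np.array([[778,207],[750,410],[238,208],[405,283],[402,212],[407,433]])*.64
Pt=np.array([[-149,61,11],[-149,-61,11],[150,-61,7.5],[150,61,7.5],[56,-26,41]])/1e3
pt=(np.array([[225,110],[42,145],[75,557],[313,520],[118,363]])+.5)/4-.5+[190,125]
F=lambda p:np.r_[(proj(c,deck(p,P))-px).ravel(),2*(proj(ct,deck(p,Pt))-pt).ravel()]
r=least_squares(F,DP,loss="soft_l1");print(r.x);print(F(r.x).reshape(-1,2))
r2=least_squares(lambda p:F(p)[:12],DP);print(r2.x);print(r2.fun.reshape(-1,2))
i=cv2.imread("pics/w1.png");hsv=cv2.cvtColor(i,cv2.COLOR_BGR2HSV)
m=((hsv[...,0]<8)|(hsv[...,0]>172))&(hsv[...,1]>170)&(hsv[...,2]>90)
n,_,st,ce=cv2.connectedComponentsWithStats(m.astype(np.uint8));k=[j for j in range(1,n) if st[j][4]>30];print(st[k],ce[k])
for q in(DP,r.x,r2.x):
  print("tab",[proj(c,deck(q,[[.056,-.026,z]]))[0] for z in(.02,.046)])
  # holder grip top from wrist: edge corners
  for hx in(-.055,-.045,-.035): print(hx,(proj(c,deck(q,[[hx+.007,-.03,.063],[hx-.007,-.03,.063],[hx+.007,.03,.063],[hx-.007,.03,.063],[hx+.025,0,.024]]))/.64).round().tolist())
```

```text
[0.4549 0.3198 3.344 ]
[[ 1.3564 -6.0972]
 [-3.5387 -5.3433]
 [-6.2713 -0.7919]
 [-1.577   0.62  ]
 [-0.544  -0.5579]
 [-1.1558 -6.0468]
 [ 3.1044 -2.5157]
 [ 1.3697 -2.8841]
 [ 3.6883 -4.3552]
 [ 0.1638 -7.8804]
 [ 1.1921 -4.2357]]
[0.457  0.3178 3.3339]
[[ 3.744  -1.4971]
 [-2.9655 -1.5385]
 [-4.2014  0.5946]
 [ 0.6878  3.5628]
 [ 1.9247  2.003 ]
 [-0.1748 -3.8867]]
[[255 168   9  26 211]] [[258.8483 181.4408]]
tab [array([252.399 , 169.3499]), array([252.0533, 177.0222])]
-0.055 [[621.0, 273.0], [651.0, 273.0], [608.0, 393.0], [637.0, 392.0], [553.0, 310.0]]
-0.045 [[599.0, 274.0], [629.0, 273.0], [588.0, 393.0], [616.0, 392.0], [535.0, 311.0]]
-0.035 [[577.0, 274.0], [608.0, 274.0], [568.0, 393.0], [596.0, 393.0], [517.0, 311.0]]
tab [array([257.4728, 173.643 ]), array([257.623, 181.74 ])]
-0.055 [[631.0, 281.0], [661.0, 280.0], [618.0, 400.0], [647.0, 399.0], [562.0, 317.0]]
-0.045 [[609.0, 281.0], [640.0, 281.0], [598.0, 401.0], [626.0, 400.0], [544.0, 317.0]]
-0.035 [[587.0, 282.0], [618.0, 281.0], [578.0, 401.0], [606.0, 400.0], [525.0, 317.0]]
tab [array([259.5329, 176.1707]), array([259.8878, 184.6828])]
-0.055 [[635.0, 288.0], [665.0, 288.0], [621.0, 406.0], [649.0, 406.0], [565.0, 322.0]]
-0.045 [[613.0, 288.0], [644.0, 288.0], [600.0, 407.0], [629.0, 406.0], [546.0, 322.0]]
-0.035 [[591.0, 288.0], [622.0, 288.0], [580.0, 407.0], [608.0, 407.0], [528.0, 322.0]]
```

Run:
```python
from h import *
np.set_printoptions(precision=4,suppress=True)
c=cam("wrist");ct=cam("top")
i=cv2.imread("pics/top0.png");hsv=cv2.cvtColor(i,cv2.COLOR_BGR2HSV)
m=((hsv[...,0]<8)|(hsv[...,0]>172))&(hsv[...,1]>150)&(hsv[...,2]>90)
n,_,st,ce=cv2.connectedComponentsWithStats(m.astype(np.uint8))
k=[j for j in range(1,n) if st[j][4]>15 and abs(ce[j][0]-219)<10 and abs(ce[j][1]-216)<10];print(st[k],ce[k])
T=tri(c,[[258.85,181.4]],ct,[ce[k[0]]]);print("tri",T)
for q in(DP,[.4549,.3198,3.344]):
  d=(T[0,:3]-[q[0],q[1],.102])@deckR(q[2]);print("in deck",d)
# wrist only, rays on plane deck z=.036..:
```

```text
[[215 212   8   4  24]] [[218.5833 213.25  ]]
tri [[0.421  0.3403 0.1659 0.0032]]
in deck [ 0.0516 -0.0237  0.045 ]
in deck [ 0.0557 -0.0269  0.0428]
```

```bash
sed -i 's/^DP=.*/DP=[.4549,.3198,3.344]/' h.py
python3 - <<'E'
from h import *
np.set_printoptions(precision=4,suppress=True)
R=gR(sgn=-1)
print(to(deck(DP,[[.056,-.026,.08]]),R),to(deck(DP,[[.056,-.026,.020]]),R))
# arc deltas, world mm
th=np.radians(np.arange(0,127,6)); a0=np.arctan2(23,92);r=np.hypot(23,92)
P=np.c_[0*th,-r*np.cos(a0+th),r*np.sin(a0+th)]@deckR(DP[2]).T
print(np.diff(P,axis=0).round(1).tolist())
E
```

```text
(array([-31.6,  -2.6, -61.2]), array([ 0.4, -0.1,  1.1])) (array([ -59.2,   -8.3, -114.1]), array([ 0.4, -0.1,  1.1]))
[[4.9, -2.0, 8.4], [5.0, -2.9, 8.1], [5.0, -3.9, 7.7], [4.9, -4.8, 7.2], [4.8, -5.7, 6.6], [4.6, -6.5, 6.0], [4.3, -7.2, 5.3], [4.1, -7.9, 4.5], [3.7, -8.4, 3.7], [3.4, -8.9, 2.8], [3.0, -9.3, 2.0], [2.5, -9.5, 1.1], [2.1, -9.7, 0.1], [1.6, -9.8, -0.8], [1.1, -9.7, -1.7], [0.6, -9.6, -2.6], [0.1, -9.3, -3.4], [-0.5, -9.0, -4.3], [-1.0, -8.5, -5.0], [-1.5, -7.9, -5.8], [-2.0, -7.3, -6.4]]
```

>>> {"api": "play_rows", "payload": {
  "deltas": [
    [-16, -1, -31, 0.2, 0, 0.5, 45],
    [-16, -2, -31, 0.2, -0.1, 0.6, 45],
    [-14, -2, -26, 0, 0, 0, 45],
    [-13, -3, -26, 0, 0, 0, 45],
    [0, 0, 0, 0, 0, 0, 45]
  ]
}}

```text
clock: 1.78
position: [0.4045, 0.3435, 0.1462]
tool_rot: [-1.583, 1.084, -2.933]
force: [0.3, 1.0, -0.1]
grip_width: 0.0451
```

Run:
```python
from h import *
np.set_printoptions(precision=4,suppress=True)
print(to(deck(DP,[[.056,-.026,.020]]),gR(sgn=-1)))
for n in("wrist","scene"):grab(n,n+"2")
a=cv2.imread("pics/wrist2.png");b=cv2.imread("pics/scene2.png")[110:260,170:370]
cv2.imwrite("pics/m2.png",np.vstack([cv2.resize(a[80:380],(500,293)),cv2.resize(b,(500,300),interpolation=cv2.INTER_CUBIC)]))
```

```text
(array([ 5.9, -6.3, -0.3]), array([-0.3,  0. , -1. ]))
```

View pics/m2.png

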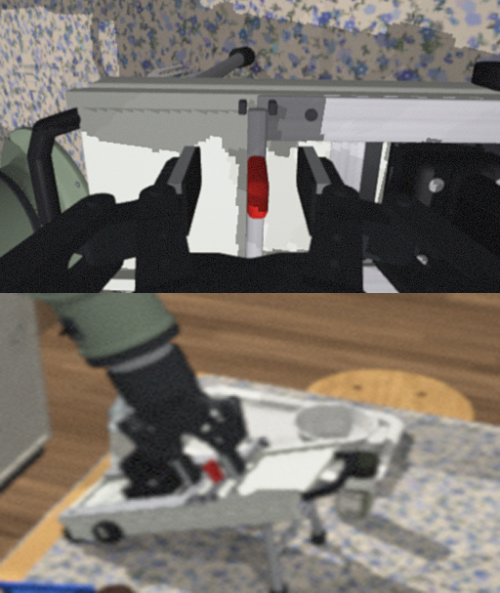

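Run:
```python
from h import *
np.set_printoptions(precision=4,suppress=True)
s,p,r=state();print(s["clock"],p,s["tool_rot"],s["force"],s["qpos"],DP,deck(DP,[[.056,-.026,.020]]))
print((p-[DP[0],DP[1],.102])@deckR(DP[2]))
c=cam("wrist");print(c[3],-c[2].T@c[3])
i=cv2.imread("pics/wrist2.png");hsv=cv2.cvtColor(i,cv2.COLOR_BGR2HSV)
m=((hsv[...,0]<8)|(hsv[...,0]>172))&(hsv[...,1]>170)&(hsv[...,2]>60)
n,_,st,ce=cv2.connectedComponentsWithStats(m.astype(np.uint8));k=[j for j in range(1,n) if st[j][4]>30];print(st[k],ce[k])
for x in(.053,.056,.059):
  for y in(-.035,-.017):
    print(x,y,[proj(c,deck(DP,[[x,y,z]]))[0].round() for z in(.02,.046)])
g=p-r.as_matrix()[:,0]*.019
print("grasp pt px",proj(c,[g]))
```

```text
1.875 [0.4064 0.3441 0.1479] [-1.586   1.0872 -2.9365] [0.9393 0.2154 1.3464] [-0.7786  0.7347  0.1537  1.5716 -0.3115  1.3054 -0.2673] [0.4549, 0.3198, 3.344] [[0.4104 0.3372 0.1459]]
[ 0.0592 -0.0336  0.0205]
[-0.3478  0.1718  0.5609] [0.4554 0.4264 0.2755]
[[ 254  241   21   62 1157]] [[263.172 271.962]]
0.053 -0.035 [array([270., 243.]), array([273., 272.])]
0.053 -0.017 [array([269., 277.]), array([272., 311.])]
0.056 -0.035 [array([264., 243.]), array([266., 272.])]
0.056 -0.017 [array([263., 277.]), array([265., 311.])]
0.059 -0.035 [array([257., 243.]), array([258., 272.])]
0.059 -0.017 [array([257., 277.]), array([257., 311.])]
grasp pt px [[257.0654 267.111 ]]
```

>>> {"api": "play_rows", "payload": {
  "deltas": [
    [4, -6, -2, -0.3, 0, -0.8, 45],
    [0, 0, 0, 0, 0, 0, 30],
    [0, 0, 0, 0, 0, 0, 8],
    [0, 0, 0, 0, 0, 0, 4],
    [0, 0, 0, 0, 0, 0, 4],
    [0, 0, 0, 0, 0, 0, 4]
  ],
  "grip_force": 25
}}

```text
clock: 2.62
position: [0.4097, 0.338, 0.1456]
tool_rot: [-1.575, 1.086, -2.94]
force: [0.2, -2.0, 6.7]
grip_width: 0.0082
```

Run:
```python
from h import *
np.set_printoptions(precision=4,suppress=True)
s,p,r=state();print(s["force"],s["grip_width"],(p-[DP[0],DP[1],.102])@deckR(DP[2]),to(p,gR(sgn=-1)))
```

```text
[ 0.1779 -2.0173  6.6584] 0.00817126302982688 [ 0.0564 -0.0269  0.0194] (array([0., 0., 0.]), array([-0.1,  0.2, -0.1]))
```

>>> {"api": "play_rows", "payload": {
  "deltas": [
    [5, -2, 8.4, 0, 0, 0, 4],
    [5, -3, 8.1, 0, 0, 0, 4],
    [5, -4, 7.7, 0, 0, 0, 4],
    [5, -5, 7.2, 0, 0, 0, 4],
    [5, -6, 6.6, 0, 0, 0, 4],
    [4.5, -6.5, 6, 0, 0, 0, 4],
    [4.5, -7, 5.3, 0, 0, 0, 4],
    [4, -8, 4.5, 0, 0, 0, 4]
  ]
}}

```text
clock: 3.62
position: [0.4477, 0.296, 0.1997]
tool_rot: [-1.575, 1.085, -2.941]
force: [-6.4, -0.1, -1.2]
grip_width: 0.0084
```

>>> {"api": "play_rows", "payload": {
  "deltas": [
    [4, -8.5, 3.7, 0, 0, 0, 4],
    [3.4, -9, 2.8, 0, 0, 0, 4],
    [3, -9, 2, 0, 0, 0, 4],
    [2.5, -9.5, 1, 0, 0, 0, 4],
    [2, -9.5, 0, 0, 0, 0, 4],
    [1.5, -10, -1, 0, 0, 0, 4],
    [1, -10, -1.5, 0, 0, 0, 4],
    [0.5, -9.5, -2.5, 0, 0, 0, 4]
  ]
}}

```text
clock: 4.62
position: [0.4658, 0.221, 0.2043]
tool_rot: [-1.576, 1.086, -2.942]
force: [-3.8, 2.2, 2.4]
grip_width: 0.0086
```

Run:
```python
from h import *
np.set_printoptions(precision=4,suppress=True)
s,p,r=state();print(s["qpos"],s["force"],s["grip_width"],(p-[DP[0],DP[1],.102])@deckR(DP[2]))
for n in("wrist","scene"):grab(n,n+"3")
a=cv2.imread("pics/wrist3.png");b=cv2.imread("pics/scene3.png")[90:270,170:410]
cv2.imwrite("pics/m3.png",np.vstack([cv2.resize(a[80:380],(500,293)),cv2.resize(b,(400,300),interpolation=cv2.INTER_CUBIC).copy() if 0 else cv2.resize(b,(500,300))]))
```

```text
[-0.6114  0.6646  0.2139  1.5537 -0.2312  1.4218 -0.1139] [-3.8329  2.2384  2.3842] 0.008609824607869123 [0.0562 0.099  0.086 ]
```

View pics/m3.png

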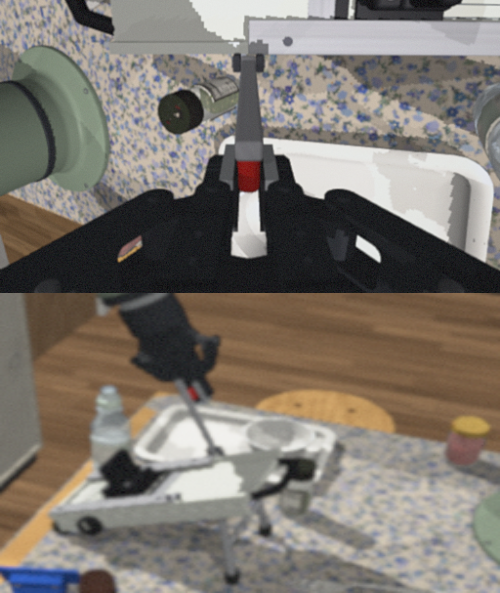

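The bar is up at about 96°, with the tab still between the pads. I'll carry on along the arc to about 126° and then release.

>>> {"api": "play_rows", "payload": {
  "deltas": [
    [0, -9.5, -3.5, 0, 0, 0, 4],
    [-0.5, -9, -4.3, 0, 0, 0, 4],
    [-1, -8.5, -5, 0, 0, 0, 4],
    [-1.5, -8, -5.8, 0, 0, 0, 4],
    [-2, -7.3, -6.4, 0, 0, 0, 4],
    [0, 0, 0, 0, 0, 0, 4]
  ]
}}

```text
clock: 5.48
position: [0.4608, 0.1783, 0.1788]
tool_rot: [-1.573, 1.086, -2.94]
force: [-3.3, -3.1, 6.2]
grip_width: 0.0082
```

>>> {"api": "play_rows", "payload": {
  "deltas": [
    [0, 0, 0, 0, 0, 0, 40],
    [0, 0, 0, 0, 0, 0, 50],
    [23, 5, 44, 0, 0, 0, 50],
    [23, 5, 44, 0, 0, 0, 50],
    [0, 0, 0, 0, 0, 0, 50]
  ]
}}

```text
clock: 6.1
position: [0.5088, 0.1897, 0.269]
tool_rot: [-1.576, 1.091, -2.942]
force: [-0.4, -0.2, -1.2]
grip_width: 0.0499
```

Run:
```python
from h import *
np.set_printoptions(precision=4,suppress=True)
s,p,r=state();print(s["qpos"],s["force"],s["grip_width"],(p-[DP[0],DP[1],.102])@deckR(DP[2]))
c,a=grab("wrist","wrist4");ct,b=grab("top","top4")
b=b[125:285,190:390];b=cv2.resize(b,(400,320),interpolation=cv2.INTER_CUBIC)
a=cv2.resize(a,(400,300))
cv2.imwrite("pics/m4.png",np.vstack([a,b])[:600,:,::-1])
for hx in(-.055,-.045,-.035): print(hx,(proj(c,deck(DP,[[hx,-.03,.063],[hx,.03,.063]]))*.78).round().tolist())
```

```text
[-0.5523  0.647   0.2425  1.408  -0.2014  1.5844 -0.0699] [-0.3621 -0.1711 -1.1857] 0.049908010473940216 [0.0549 0.1383 0.16  ]
-0.055 [[335.0, -53.0], [327.0, 26.0]]
-0.045 [[323.0, -53.0], [315.0, 26.0]]
-0.035 [[311.0, -53.0], [304.0, 26.0]]
```

View pics/m4.png

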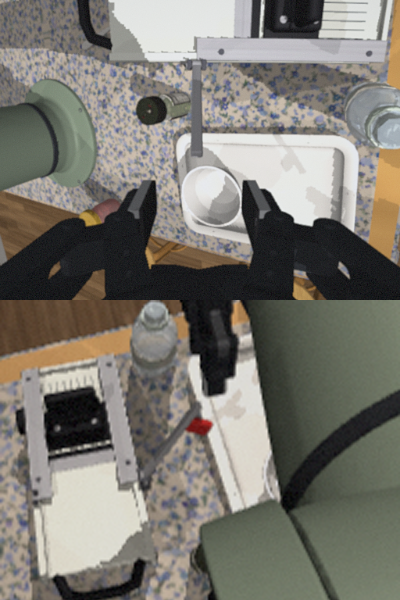

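The bar now lies well over to the tray side, with the tab at (200,427) in the lower panel, and the track is open. Next I go above the holder.

Run:
```python
from h import *
print(to(deck(DP,[[-.045,0,.14]]),gR(sgn=-1)))
```

```text
(array([ 51.6, 151.7, -61.9]), array([-0.2,  0.2, -0.1]))
```

>>> {"api": "play_rows", "payload": {
  "deltas": [
    [10, 30, 0, 0, 0, 0, 60],
    [10, 35, -10, 0, 0, 0, 60],
    [12, 35, -20, 0, 0, 0, 60],
    [10, 35, -20, 0, 0, 0, 60],
    [10, 17, -12, -0.2, 0.2, -0.1, 60],
    [0, 0, 0, 0, 0, 0, 60],
    [0, 0, 0, 0, 0, 0, 60]
  ]
}}

```text
clock: 7.08
position: [0.5584, 0.3404, 0.2043]
tool_rot: [-1.568, 1.081, -2.936]
force: [-0.9, -0.1, 0.9]
grip_width: 0.06
```

Run:
```python
from h import *
np.set_printoptions(precision=4,suppress=True)
s,p,r=state();print(s["qpos"],(p-[DP[0],DP[1],.102])@deckR(DP[2]),to(deck(DP,[[-.045,0,.14]]),gR(sgn=-1)))
c,a=grab("wrist","wrist5")
cv2.imwrite("pics/m5.png",cv2.resize(a,(800,600),interpolation=cv2.INTER_CUBIC)[:,:,::-1])
for hx in(-.055,-.045,-.035): print(hx,(proj(c,deck(DP,[[hx+.007,-.03,.063],[hx-.007,-.03,.063],[hx+.007,.03,.063],[hx-.007,.03,.063],[hx+.025,-.032,.024],[hx+.025,.032,.024]]))/.64).round().tolist())
print((proj(c,deck(DP,[[.056,-.038,.011],[.056,.038,.011],[.056,-.061,.011]]))/.64).round().tolist())
```

```text
[-0.6511  0.8974  0.2051  1.0869 -0.2901  1.6496 -0.2332] [-0.0451  0.0007  0.1399] (array([-0.2,  0.6,  0.1]), array([ 0.1, -0.1, -0. ]))
-0.055 [[407.0, 238.0], [440.0, 238.0], [407.0, 368.0], [438.0, 368.0], [370.0, 220.0], [372.0, 341.0]]
-0.045 [[384.0, 238.0], [417.0, 238.0], [385.0, 368.0], [416.0, 368.0], [350.0, 220.0], [353.0, 341.0]]
-0.035 [[360.0, 238.0], [393.0, 238.0], [363.0, 368.0], [394.0, 368.0], [330.0, 220.0], [334.0, 341.0]]
[[206.0, 205.0], [220.0, 342.0], [201.0, 160.0]]
```

View pics/m5.png

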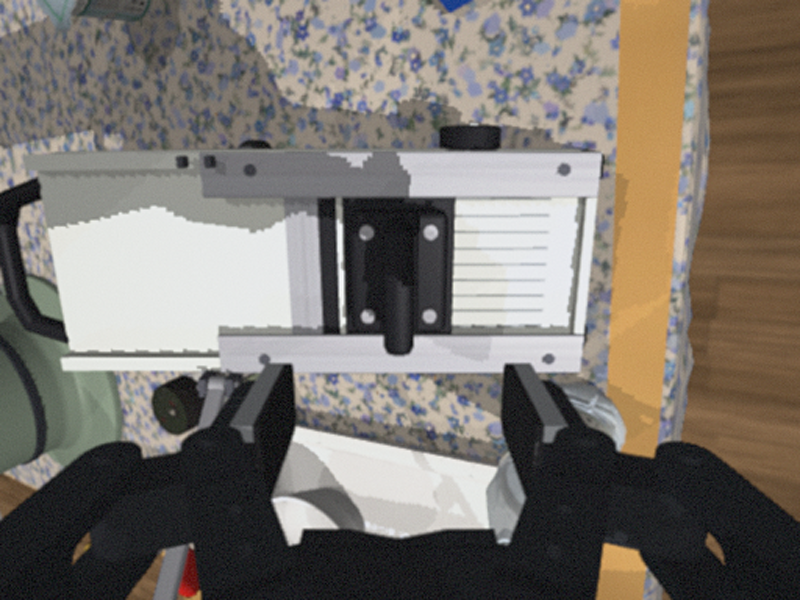

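The grip end is at (399,352), which puts it at deck x ≈ -44 mm. The lips lie about 8 px (4 mm) towards -y of the prediction, so I shift the model y by that much. Descending square to the deck.

>>> {"api": "play_rows", "payload": {
  "deltas": [
    [-14, 2, -24, 0, 0, 0, 60],
    [-14, -3, -25.5, 0, 0, 0, 60],
    [-13, -3, -25, 0, 0, 0, 60],
    [-13, -2.5, -25, 0, 0, 0, 60],
    [0, 0, 0, 0, 0, 0, 60],
    [0, 0, 0, 0, 0, 0, 40],
    [0, 0, 0, 0, 0, 0, 25],
    [0, 0, 0, 0, 0, 0, 20]
  ],
  "grip_force": 30
}}

```text
clock: 8.12
position: [0.5051, 0.3347, 0.1057]
tool_rot: [-1.57, 1.082, -2.938]
force: [-0.3, -0.2, 0.0]
grip_width: 0.0201
```

```bash
sed -i 's/^DP=.*/DP=[.4541,.3235,3.344]/' h.py
python3 - <<'E'
from h import *
np.set_printoptions(precision=4,suppress=True)
s,p,r=state();print(s["qpos"],s["force"],s["grip_width"],(p-[DP[0],DP[1],.102])@deckR(DP[2]),to(p,gR(sgn=-1)))
E
```

```text
[-0.6856  0.9087  0.1808  1.3322 -0.3025  1.3922 -0.2099] [-0.2798 -0.2081  0.0468] 0.02010854179621877 [-0.0444 -0.0007  0.0278] (array([0., 0., 0.]), array([ 0.,  0., -0.]))
```

Well placed and no contact force yet. Closing now.

>>> {"api": "play_rows", "payload": {
  "deltas": [
    [0, 0, 0, 0, 0, 0, 15],
    [0, 0, 0, 0, 0, 0, 10],
    [0, 0, 0, 0, 0, 0, 10],
    [0, 0, 0, 0, 0, 0, 10]
  ],
  "grip_force": 30
}}

```text
clock: 8.62
position: [0.505, 0.3347, 0.1053]
tool_rot: [-1.569, 1.082, -2.937]
force: [5.5, 1.6, 5.7]
grip_width: 0.0138
```

>>> {"api": "play_rows", "payload": {
  "deltas": [
    [-5.2, -1.1, 2.8, 0, 0, 0, 10],
    [-5.2, -1.1, 2.8, 0, 0, 0, 10],
    [-5.2, -1.1, 2.8, 0, 0, 0, 10],
    [-5.2, -1.1, 2.8, 0, 0, 0, 10],
    [-5.2, -1.1, 2.8, 0, 0, 0, 10],
    [-5.2, -1.1, 2.8, 0, 0, 0, 10]
  ]
}}

```text
clock: 9.38
position: [0.4741, 0.3281, 0.1221]
tool_rot: [-1.569, 1.084, -2.938]
force: [8.0, 1.5, 3.6]
grip_width: 0.0137
```

```bash
cat > st.py <<'E'
from h import *
np.set_printoptions(precision=4,suppress=True)
s,p,r=state();D=deckR(DP[2]);print("t",s["clock"],"F deck",np.array(s["force"])@D,"M",np.array(s["moment"])@D,s["grip_width"],"tcp deck",(p-[DP[0],DP[1],.102])@D,to(p,gR(sgn=-1)))
E
python3 st.py
```

```text
t 9.375 F deck [-5.4865  0.107   7.0371] M [-0.0096  1.7908 -0.0081] 0.013683618980372436 tcp deck [-0.0087 -0.0005  0.0274] (array([0., 0., 0.]), array([ 0. ,  0.1, -0. ]))
```

>>> {"api": "play_rows", "payload": {
  "deltas": [
    [-6.5, -1.3, 3.6, 0, 0, 0, 10],
    [-6.5, -1.3, 3.5, 0, 0, 0, 10],
    [-6.5, -1.4, 3.5, 0, 0, 0, 10],
    [-6.5, -1.3, 3.6, 0, 0, 0, 10],
    [-6.5, -1.3, 3.5, 0, 0, 0, 10],
    [-6.5, -1.4, 3.5, 0, 0, 0, 10],
    [-6.5, -1.3, 3.5, 0, 0, 0, 10],
    [-6.5, -1.3, 3.6, 0, 0, 0, 10]
  ]
}}

```text
clock: 10.38
position: [0.422, 0.3175, 0.1504]
tool_rot: [-1.569, 1.083, -2.938]
force: [7.1, 1.7, 2.9]
grip_width: 0.0141
```

```bash
python3 st.py
```

```text
t 10.375 F deck [-5.0944 -0.2379  6.0218] M [ 0.0504  1.6168 -0.0189] 0.014107272001603577 tcp deck [ 0.0516 -0.0006  0.0274] (array([0., 0., 0.]), array([ 0. ,  0.1, -0. ]))
```

>>> {"api": "play_rows", "payload": {
  "deltas": [
    [-6.1, -1.2, 3.3, 0, 0, 0, 10],
    [-6.1, -1.3, 3.3, 0, 0, 0, 10],
    [-6.1, -1.2, 3.3, 0, 0, 0, 10],
    [-6.1, -1.3, 3.3, 0, 0, 0, 10],
    [-6.1, -1.2, 3.3, 0, 0, 0, 10],
    [-6.1, -1.3, 3.3, 0, 0, 0, 10],
    [-6.1, -1.2, 3.3, 0, 0, 0, 10],
    [0, 0, 0, 0, 0, 0, 10]
  ]
}}

```text
clock: 11.38
position: [0.3787, 0.3088, 0.1738]
tool_rot: [-1.57, 1.082, -2.938]
force: [2.2, 0.2, 11.1]
grip_width: 0.0134
```

```bash
python3 st.py
python3 - <<'E'
from h import *
c,a=grab("wrist","wrist6");ct,b=grab("top","top6")
cv2.imwrite("pics/m6.png",np.hstack([cv2.resize(a,(400,300)),cv2.resize(b[125:275,190:390],(400,300))])[:,:,::-1])
E
```

```text
t 11.375 F deck [ 3.245   0.2648 10.8179] M [ 0.1035 -0.1141 -0.0448] 0.0133557173778227 tcp deck [ 0.1016 -0.0008  0.0273] (array([0., 0., 0.]), array([ 0., -0., -0.]))
```

View pics/m6.png

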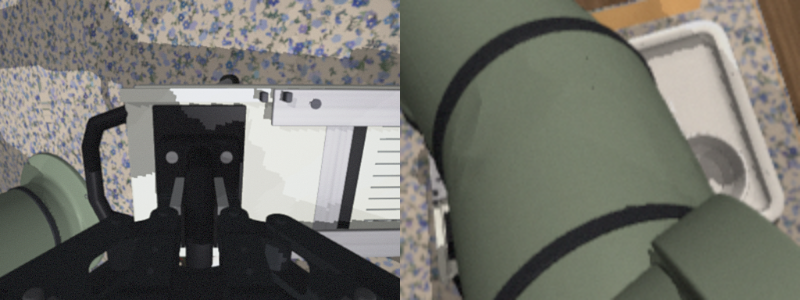

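The holder is in the open part of the track, well beyond the lip end, and the grip is still held. Lifting along the deck normal.

>>> {"api": "play_rows", "payload": {
  "deltas": [
    [2.3, 0.5, 4.4, 0, 0, 0, 10],
    [2.3, 0.5, 4.4, 0, 0, 0, 10],
    [4.6, 0.9, 8.8, 0, 0, 0, 10],
    [4.6, 0.9, 8.8, 0, 0, 0, 10],
    [6.9, 1.4, 13.2, 0, 0, 0, 10],
    [6.9, 1.4, 13.2, 0, 0, 0, 10],
    [0, 0, 0, 0, 0, 0, 10]
  ]
}}

```text
clock: 12.35
position: [0.4072, 0.3146, 0.227]
tool_rot: [-1.57, 1.083, -2.939]
force: [-0.1, 0.4, -1.4]
grip_width: 0.0138
```

```bash
python3 st.py;  python3 - <<'E'
from h import *
y=np.radians(196);hx=np.array([np.cos(y),np.sin(y),0]);x=np.array([0,0,-1.]);R=Ro.from_matrix(np.c_[x,-hx,np.cross(x,-hx)])
print(to([.5626,.0863,.345],R), state()[0]["force"])
E
```

```text
t 12.35 F deck [-0.6553 -0.411  -1.2408] M [0.0267 0.6448 0.0057] 0.013826846229050008 tcp deck [ 0.1008 -0.0007  0.088 ] (array([0., 0., 0.]), array([-0. ,  0.1, -0. ]))
(array([ 155.4, -228.3,  118. ]), array([  6.7, -27.1,   4.3])) [-0.0864627   0.40186408 -1.40321217]
```

>>> {"api": "play_rows", "payload": {
  "deltas": [
    [0, 0, 25, 0, 0, 0, 10],
    [0, 0, 35, 0, 0, 0, 10],
    [5, -5, 35, 0.5, -2, 0.3, 10],
    [10, -15, 23, 0.7, -3, 0.5, 10],
    [20, -30, 0, 1, -4, 0.6, 10],
    [20, -30, 0, 1, -4, 0.6, 10],
    [20, -30, 0, 1, -4, 0.6, 10],
    [20, -30, 0, 1, -4, 0.6, 10]
  ]
}}

```text
clock: 13.35
position: [0.5016, 0.1733, 0.3439]
tool_rot: [-1.6, 1.461, -2.911]
force: [0.5, 1.5, -1.7]
grip_width: 0.0135
```

>>> {"api": "play_rows", "payload": {
  "deltas": [
    [20, -30, 0, 1, -4, 0.6, 10],
    [20, -30, 0, 0.5, -2, 0.5, 10],
    [15, -20, 0, 0, 0, 0, 10],
    [5, -8, 0, 0, 0, 0, 10],
    [0, 0, 0, 0, 0, 0, 10],
    [0, 0, 0, 0, 0, 0, 10]
  ]
}}

```text
clock: 14.1
position: [0.5609, 0.0874, 0.3439]
tool_rot: [-1.869, 1.566, 3.123]
force: [-0.0, -0.4, -2.3]
grip_width: 0.0137
```

Run:
```python
from h import *
np.set_printoptions(precision=4,suppress=True)
y=np.radians(196);hx=np.array([np.cos(y),np.sin(y),0]);x=np.array([0,0,-1.]);R=Ro.from_matrix(np.c_[x,-hx,np.cross(x,-hx)])
s,p,r=state();print(s["qpos"],s["force"],s["grip_width"],p,to([.5626,.0863,.345],R))
c,a=grab("wrist","wrist7")
u=np.array([np.cos(np.radians(16)),np.sin(np.radians(16)),0]);v=np.array([u[1],-u[0],0]) # tray y, x
o=np.array([.503,.069,.02])
for q in[o+u*.137+v*.095,o+u*.137-v*.095,o-u*.137-v*.095,o-u*.137+v*.095]:
  print(proj(c,[q])/.64)
b=cv2.resize(a,(800,600))[:,:,::-1].copy()
cv2.imwrite("pics/m7.png",b)
```

```text
[-0.4928  0.3431  0.3192  1.6139 -0.1142  1.2072  0.1305] [-0.044  -0.4022 -2.3327] 0.01367622947795133 [0.5609 0.0874 0.3439] (array([ 1.7, -1.1,  1.1]), array([-0. , -0.3, -0.1]))
[[480.7987 324.9388]]
[[490.3343 114.126 ]]
[[170.3075 115.002 ]]
[[193.0285 324.1169]]
```

View pics/m7.png

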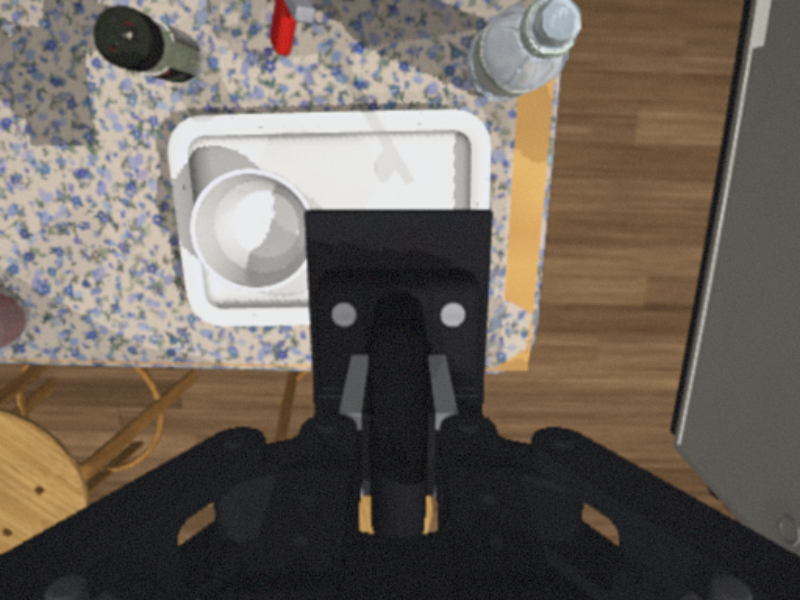

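The tray corners match the prediction to within a few px, and the holder hangs square to the tray above its free end. The bowl at (250,228) is clear of it. Lowering.

>>> {"api": "play_rows", "payload": {
  "deltas": [
    [1.7, -1.1, -40, 0, -0.3, 0, 10],
    [0, 0, -50, 0, 0, 0, 10],
    [0, 0, -50, 0, 0, 0, 10],
    [0, 0, -50, 0, 0, 0, 10],
    [0, 0, -45, 0, 0, 0, 10],
    [0, 0, -30, 0, 0, 0, 10],
    [0, 0, -15, 0, 0, 0, 10],
    [0, 0, -10, 0, 0, 0, 10]
  ]
}}

```text
clock: 15.15
position: [0.5632, 0.0856, 0.054]
tool_rot: [1.252, 1.569, -0.039]
force: [-0.4, -0.3, -0.5]
grip_width: 0.0135
```

>>> {"api": "play_rows", "payload": {
  "deltas": [
    [0, 0, -5, 0, 0, 0, 10],
    [0, 0, -5, 0, 0, 0, 10],
    [0, 0, 0, 0, 0, 0, 10],
    [0, 0, 0, 0, 0, 0, 10]
  ]
}}

```text
clock: 15.65
position: [0.5633, 0.0852, 0.0445]
tool_rot: [1.25, 1.569, -0.042]
force: [0.8, -0.6, -1.1]
grip_width: 0.0136
```

Run:
```python
from h import *
np.set_printoptions(precision=4,suppress=True)
y=np.radians(196);hx=np.array([np.cos(y),np.sin(y),0]);x=np.array([0,0,-1.]);R=Ro.from_matrix(np.c_[x,-hx,np.cross(x,-hx)])
s,p,r=state();print(s["qpos"],s["force"],s["moment"],s["grip_width"],p,to([.5626,.0863,.0313],R))
```

```text
[-0.3958  0.7106  0.201   1.8852 -0.2438  0.5675  0.2431] [ 0.7989 -0.584  -1.1153] [ 0.0833 -0.0562  0.0243] 0.013590978485455889 [0.5633 0.0852 0.0445] (array([ -0.7,   1.1, -13.2]), array([0. , 0.1, 0. ]))
```

>>> {"api": "play_rows", "payload": {
  "deltas": [
    [0, 0, -4, 0, 0, 0, 10],
    [0, 0, -3, 0, 0, 0, 10],
    [0, 0, -2, 0, 0, 0, 10],
    [0, 0, 0, 0, 0, 0, 10]
  ]
}}

```text
clock: 16.15
position: [0.5629, 0.0852, 0.0349]
tool_rot: [0.999, 1.57, -0.293]
force: [0.9, -0.7, -2.0]
grip_width: 0.0138
```

>>> {"api": "play_rows", "payload": {
  "deltas": [
    [0, 0, -1, 0, 0, 0, 10],
    [0, 0, -1, 0, 0, 0, 10],
    [0, 0, 0, 0, 0, 0, 10]
  ]
}}

```text
clock: 16.52
position: [0.563, 0.0852, 0.033]
tool_rot: [1.104, 1.57, -0.187]
force: [-0.7, -0.1, -1.2]
grip_width: 0.0135
```

>>> {"api": "play_rows", "payload": {
  "deltas": [
    [0, 0, -1, 0, 0, 0, 10],
    [0, 0, -1, 0, 0, 0, 10],
    [0, 0, 0, 0, 0, 0, 10]
  ]
}}

```text
clock: 16.9
position: [0.5632, 0.0852, 0.0316]
tool_rot: [1.294, 1.569, 0.002]
force: [-3.0, -0.3, 12.0]
grip_width: 0.0137
```

Contact with the tray reads 12 N at the expected height. Opening, then rising straight up.

>>> {"api": "play_rows", "payload": {
  "deltas": [
    [0, 0, 0.5, 0, 0, 0, 15],
    [0, 0, 0, 0, 0, 0, 20],
    [0, 0, 0, 0, 0, 0, 35],
    [0, 0, 0, 0, 0, 0, 35],
    [0, 0, 10, 0, 0, 0, 35],
    [0, 0, 30, 0, 0, 0, 35],
    [0, 0, 50, 0, 0, 0, 35],
    [0, 0, 50, 0, 0, 0, 35]
  ]
}}

```text
clock: 17.9
position: [0.5628, 0.0851, 0.1737]
tool_rot: [1.116, 1.569, -0.176]
force: [1.2, 0.5, 0.6]
grip_width: 0.0353
```

>>> {"api": "play_rows", "payload": {
  "deltas": [
    [0, 0, 50, 0, 0, 0, 35],
    [0, 0, 50, 0, 0, 0, 35],
    [0, 0, 40, 0, 0, 0, 35],
    [0, 0, 0, 0, 0, 0, 35],
    [0, 0, 0, 0, 0, 0, 35]
  ]
}}

```text
clock: 18.52
position: [0.5627, 0.0852, 0.3115]
tool_rot: [1.157, 1.57, -0.135]
force: [-1.1, 0.1, 0.1]
grip_width: 0.0351
```

Run:
```python
from h import *
s,p,r=state();print(s["force"],p)
c,a=grab("wrist","wrist8");ct,b=grab("scene","scene8")
cv2.imwrite("pics/m8.png",np.hstack([cv2.resize(a,(400,300)),cv2.resize(b[80:290,140:420],(400,300))])[:,:,::-1])
u=np.array([np.cos(np.radians(16)),np.sin(np.radians(16)),0]);v=np.array([u[1],-u[0],0]);o=np.array([.563,.0855,.009])
print([(proj(c,[o+su*u*.03+sv*v*.05])[0]*.78).round() for su in(1,-1) for sv in(1,-1)],(proj(c,[o+[0,0,.058]+sv*v*.03 for sv in(1,-1)])*.78).round())
```

```text
[-1.11528349  0.12856107  0.0537746 ] [0.56266145 0.08515728 0.31150127]
[array([216., 141.]), array([217.,  83.]), array([182., 141.]), array([181.,  83.])] [[199. 138.]
 [199.  99.]]
```

View pics/m8.png

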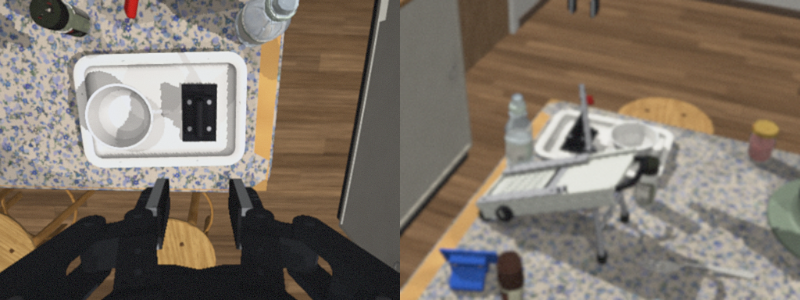

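The holder's base plate appears at (182–217, 83–141), matching the prediction for it standing flat on the tray floor. It is clear of the bowl and the rim, and the gripper is free of everything. Handing in.

```bash
python3 -c "
from workcell import workorder
print(workorder.job_done())"
```

```text
the job is handed in; nothing more can be done
None
```

The food holder is standing flat in the free half of the tray beside the bowl, and I have handed the job in. No verdict was reported. The clock read about 18.5 s at the last move.

**What I did:**
- **Stop bar:** I pinched the red tab and swung the bar up and over, commanding about 126° (2.2 rad). It stayed open after I let go.
- **Slide:** I gripped the holder square to the deck and slid it to about deck x +101 mm. The wrist force read at most 11 N when I checked.
- **Lift and placing:** I lifted it along the deck normal and carried it over the open bar. I set it down in 1 mm steps until the force read 12 N, then released and backed off.

**Last checks:**
- The base plate's outline in the wrist picture lies within about 1 px of where it should be if the holder stands flat at the planned spot.
- The bowl, bottles, jar and blue look-alike look undisturbed in the last pictures. I did not measure them again.
- The gripper is about 30 cm up with nothing in it, and the force reading is about 1 N, which is noise.

**What disagreed:** the first deck position, taken from the top camera alone, was about 5 mm off from the wrist camera. I corrected it twice before gripping the holder.

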